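Take the left-hand-thread blade nut off the bench fan

TASK

The bench fan is being stripped for cleaning: unscrew the nut that holds its blade (it has a left-hand thread, so it loosens the opposite way from an ordinary nut) and stand it, open side down, in the wide bay of the parts tray. Do not tighten it, wrench it sideways or pull at it while the thread still holds, do not drop it, and leave the fan, the tray and everything around as they are.

Things in the scene. Friction and masses are not known exactly. Their poses are not given: they have to be found in the camera images.
- nut: black plastic blade nut: a hollow round cap with twelve shallow flats, 44 mm across, 46 mm high, closed bevelled top, about 50 g, at the very middle of the fan, axis vertical. Origin: centre of its open lower face; z up. Left-hand thread: clockwise seen from above (negative rotation about z) loosens it, and it climbs several mm in each half turn; counter-clockwise tightens it
- nut_grip (a point): point on the nut's axis, 30 mm above its lower face, a good height to grip it: fingertips 19 mm lower stay clear of the hub. The nut starts tight: the cushion presses it up against the thread with 5 to 15 N, and some 0.1 to 0.35 N m is needed to turn it at first (a grip of about 30 N does not slip). It is slack after a sixth to a third of a turn
- stub_top (a point): top of the threaded stub, on its axis, 48 mm above the hub's face. The nut comes free of the thread after 2.3 to 3.8 rad in all, not known beforehand: then a light lift raises it without resistance. Before that a lift is stopped by the thread, after up to 3 mm of free play once it is slack; let go, it stays on the thread. To clear the stub it must rise about 40 mm
- stub: fixed aluminium stub that carries the nut, thread 20 mm across with a plain nose above, upright at the fan's centre, hidden in the nut. Origin: on its axis at the hub's face, 8 to 12 mm below the nut at the start. The nut has about 1 mm of play sideways. Thrust on the nut, a pull while the thread holds, or tightening strains it: at most 30 N in all, the cushion's push included, so keep the force felt at the wrist under some 8 N
- cushion: rubber ring between hub and nut, 36 mm outside, 24 mm inside, 8 mm high; works up and down on the stub as a spring of 2.5 N/mm over 6 mm. Origin: centre of its lower face. The nut must not press on it with more than 30 N, as happens when it is tightened further
- fan: bench fan in a U bracket, head facing straight up, front guard off; fixed, blades wedged fast. Black round shell 244 mm across, rim 154 mm above the bench; five grey blades below the rim; hub 66 mm across, its face 150 mm above the bench. The bracket reaches 160 mm from the centre along the fan's x, at most 133 mm above the bench. Origin: on the bench under the centre; z up
- tray: tan open parts tray, fixed, 260 mm (its x) by 150 mm (its y), 36 mm high, walls and floor 4 mm thick; dividers 30 mm high run along y at x = -24, 26 and 76 mm. The bay at the -x end (towards the robot) is the wide one, 100 mm by 142 mm inside, empty; the three narrow bays hold small parts. Origin: centre of the underside
- tray_wide (a point): middle of the wide bay, on its floor, 4 mm above the bench; axes as the tray's
- knob_a: black potentiometer knob, 20 mm wide and 16 mm high, in a narrow bay of the tray; leave it be
- knob_b: another such knob in another narrow bay; leave it be
- standoff: aluminium stand-off, 10 mm thick and 18 mm high, in the outermost narrow bay; leave it be
- screwdriver: screwdriver 190 mm long lying between fan and tray; leave it be
- marker: grey marker pen, 15 mm thick and 135 mm long, lying beyond the screwdriver; leave it be
- wash_bottle: white plastic bottle, 60 mm wide and 150 mm high, beyond the fan and tray; leave it be
- di_box: bare aluminium instrument box 90 x 60 x 35 mm, beyond the fan and tray; leave it be
There are look-alikes about, which are no part of the job. Of the things that look like the nut, the middle-sized one is meant.

How it is judged:
On the way:
1. the nut is clear above the stub, lifted off along its axis (z of nut in the frame of stub between 0.049 and 0.2 m and horizontal distance between nut and stub below 0.015 m), for 0.05 s.
At the end, for the whole second after the job is handed in: The nut stands at rest on the floor of the tray's wide bay, open side down (upright within 7 degrees, within 4 mm of the floor, its axis within 34 mm of the bay's middle along the tray and 55 mm across), let go (x of nut in the frame of tray_wide between -0.034 and 0.034 m and y of nut in the frame of tray_wide between -0.055 and 0.055 m and z of nut in the frame of tray_wide below 0.004 m and angle between nut's own z axis and vertical below 0.12 rad and linear speed of nut below 0.02 m/s); the robot touches nothing.
It fails at once if the nut is tightened: it presses on the cushion with more than 30 N (contact force between nut and cushion above 30 N).
It fails at once if the stub is strained: wrenched sideways or pulled through the nut with more than 30 N (contact force between nut and stub above 30 N).
It fails at once if the nut is dropped or thrown: faster than 0.6 m/s with no finger on it (linear speed of nut above 0.6 m/s and contact force between nut and the fingers below 0.05 N).
It fails at once if the fan or the tray is struck with more than 25 N (contact force between any of the fingers, the arm and fan above 25 N or contact force between any of the fingers, the arm and tray above 25 N).
It fails at once if a bystander is moved by more than 20 mm (distance of any of knob_a, knob_b, standoff, screwdriver, marker, wash_bottle, di_box from where it was at the start of the episode above 0.02 m).
It also fails if it takes over 72 s, if anything falls off the work surface, if the arm or the gripper's body presses on something with over 40 N, if the wrist force passes 120 N, or if a joint passes its speed limit or range.

ROBOT

A 6-joint arm with a two-finger parallel gripper is mounted at the origin on the work surface. World frame = base frame: x ahead of the robot, y to its left, z up, the work surface at z = 0. Lengths are in m, angles in rad, forces in N, time in s.
With the tool pointing down it reaches from about 0.375 to 0.925 m from the base axis. Payload 5.7 kg.
Tool frame: the origin (TCP) lies between the finger pads; the fingertips stand 22 mm ahead of it and the grasp point (between the pads) lies 3 mm ahead of it; z points along the fingers, y is the direction in which the jaws open and shut (so a half turn about z gives the same grasp; the last joint's range is limited). The gripper opens to 88 mm and grips with 3 to 60 N. Pads are 20 mm wide; open, the fingers measure 115 mm over their backs; the gripper's body (75 mm by 178 mm) begins 61 mm behind the grasp point.
Start: joints at [-1.259, 0.359, 1.51, -0, 1.272, -0.115], TCP at [0.248, -0.546, 0.245] pointing down, gripper open.
Joint ranges: [-2.97, 2.97], [-1.01, 2.36], [0.21, 2.38], [-0.96, 4.11], [0.2, 2.71], [-2.98, 2.98]. Speed limits (rad/s): [2.39, 2.39, 3.14, 3.14, 3.14, 3.14].

INTERFACE

Orientations are given as a unit quaternion [x, y, z, w].
In Python, from bench import monitor, grab_frame, close_job gives the robot as it stands. The module is installed in compiled form; this text tells all that it offers.
- The arm moves only by the tool step_arm, never from a script. Its argument "deltas" is a list of rows, each a list of 3 entries, a list of its own where there are three numbers: the shift along the tool's x, y, z in mm, then the turn about the tool's z in rad, then the finger opening in mm, from 0 to 87.8. In form: [[[x, y, z], yaw, jaw], ...]. A call has 1 to 8 rows; each row is the pose to reach, as a shift and turn from the pose commanded when the call began, along the tool's axes at that moment; what a row does not reach only later rows make up. A row lasts 1/10 s, in which the tool goes at most 50 mm and 8.59 degrees, less where a joint would pass 70% of its speed; a pose out of reach is approached as far as the arm can. A call with a gripper value outside its range is refused whole. The fingers move at their own pace and stop on an object; "squeeze" is the grip in N (left out, the last holds). Time passes only in rows, so rows that repeat a pose let the fingers close. It gives the time, the measured TCP pose, the force and the opening at its end, in the units of the state.
- monitor.get_obs(): the state, without advancing time (a new reading comes with each control period).
- grab_frame(name): name is "scene" or "top"; returns a dict with "pixels" (420x560x3 uint8, blue, green, red), "z_map" (420x560 float32, m along the optical axis (not along the pixel's ray), 0 where there is no reading), "fx", "fy", "cx", "cy" (pixels), "rvec" (rotation vector, rad) and "tvec" (3), from world to camera coordinates, as OpenCV has them. Camera axes: x right, y down, z forward; pixel columns grow to the right and rows downward; lengths in m; the calibration is good to about 2 mm. A picture is of the moment at which its call begins.
- close_job(): hands the job in, once; it reports no verdict.
The state is a dict: "clock": time; "q": joint angles; "joint_vel": joint speeds; "tau": joint torques, N m; "tool_pos": TCP position; "eef_rot": TCP orientation; "contact_force": force on the tool from outside, world axes, zero at the start; "moment": the same for the moment, N m; "width": opening from 0.0 (shut) to 1.0 (fully open).
Only numpy, scipy, OpenCV 4.12 (cv2) and the standard library are available. Lean on these libraries where they do the work, as an engineer would, in place of code of your own. Each camera call takes 0.05 s, during which the arm holds its last target.

## Working session

There is one attempt and no reset: what is moved stays moved. The work goes in short steps, Python scripts to look and compute and a tool call to move; the robot and the scene stay as the last step left them, time stands still between calls to the robot, and variables do not carry over. Pictures are saved under pics/ and viewed, and the job is handed in when it is done.

Besides the shell and the picture viewer there is one more tool, called after "Emit:" by a JSON object that holds its "api" and its "payload". step_arm: Moves the arm, as the interface text tells. Its arguments: {"type":"object","properties":{"deltas":{"type":"array"},"squeeze":{"type":"number"}},"required":["deltas"]}

```bash
mkdir -p pics
cat > h.py <<'E'
import numpy as np, cv2
from bench import monitor, grab_frame, close_job
def cam(f):
    R,_=cv2.Rodrigues(np.array(f['rvec'],float)); t=np.array(f['tvec'],float).ravel()
    return R,t
def ray_plane(f,u,v,z):
    R,t=cam(f); C=-R.T@t
    d=R.T@np.array([(u-f['cx'])/f['fx'],(v-f['cy'])/f['fy'],1.]); s=(z-C[2])/d[2]; return C+s*d
def cloud(f):
    R,t=cam(f); z=f['z_map']; v,u=np.mgrid[:z.shape[0],:z.shape[1]]
    P=np.stack([(u-f['cx'])/f['fx']*z,(v-f['cy'])/f['fy']*z,z],-1)
    W=(P-t)@R; W[z==0]=np.nan; return W
def proj(f,p):
    R,t=cam(f); c=R@np.array(p)+t; return c[0]/c[2]*f['fx']+f['cx'],c[1]/c[2]*f['fy']+f['cy']
E
python3 - <<'E'
from h import *
for n in('scene','top'):
    f=grab_frame(n); cv2.imwrite(f'pics/{n}1.png',f['pixels']); R,t=cam(f); print(n,f['fx'],-R.T@t)
    np.savez(f'{n}1.npz',**f)
o=monitor.get_obs(); print(o)
E
```

```text
scene 450.29572751216665 [1.06425139 0.60666457 0.68711621]
top 387.8454915891452 [0.43750924 0.0832382  1.00644446]
{'clock': 0.1, 'q': array([-1.25910699e+00,  3.59448336e-01,  1.51131408e+00,  2.32392722e-05,
        1.27252271e+00, -1.15120409e-01]), 'joint_vel': array([-1.75861167e-04, -1.86592720e-04, -2.05890342e-03,  7.29214013e-04,
        5.99707604e-05,  1.19251538e-04]), 'tau': array([ 5.01760478e-04, -5.16355312e+01, -2.71406364e+01,  6.76802499e-02,
        2.76298419e-02, -4.73688647e-05]), 'tool_pos': array([ 0.24818823, -0.54561382,  0.24388834]), 'eef_rot': array([ 9.77315843e-01,  2.11785333e-01, -7.19880296e-05, -8.43242745e-04]), 'contact_force': array([-0.63399096,  0.38389519,  0.13692141]), 'moment': array([-0.06201229, -0.02026971,  0.03862636]), 'width': 1.0000269103627757}
```

View pics/scene1.png

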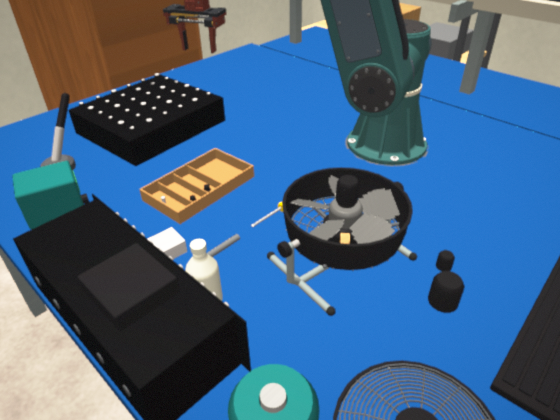

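View pics/top1.png

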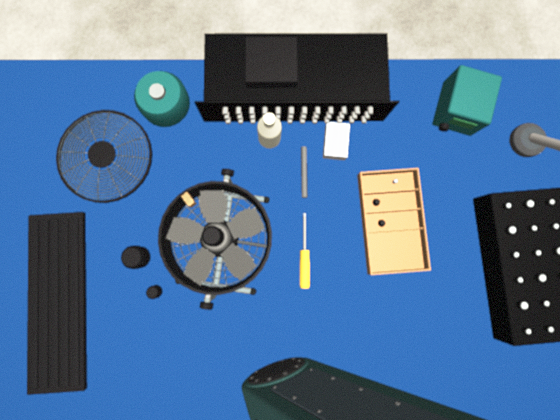

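The scene shows three black cap-like things. They are the nut on the fan hub (scene ~(347,188), top (212,236)), a large cap on the bench (scene (446,291), top (134,257)) and a small one (scene (445,260), top (153,292)). The tray is at top (395,221), with its wide bay at the bottom, around (400,248). Next I measure and check sizes.

Run:
```python
from h import *
f=dict(np.load('top1.npz')); W=cloud(f); g=dict(np.load('scene1.npz')); Wg=cloud(g)
for name,V in(('top',W),('scene',Wg)):
  # nut
  z=V[...,2]
  m=(z>0.19)&(z<0.225)&(abs(V[...,0]-0.4)<0.4)
  n,l,s,c=cv2.connectedComponentsWithStats(m.astype(np.uint8))
  for i in range(1,n):
    if s[i,4]>60:
      p=V[l==i]; print(name,s[i],c[i].round(1),np.median(p,0).round(4),(p.max(0)-p.min(0)).round(3), ((p.max(0)+p.min(0))/2).round(4))
for (u,v) in((134,257),(153,292)):
  z=np.nanmin; zz=W[v-2:v+3,u-2:u+3,2]; print('look',np.nanmedian(W[v-2:v+3,u-2:u+3].reshape(-1,3),0).round(4))
  zt=np.nanmedian(zz); q=W[v-20:v+20,u-20:u+20].reshape(-1,3); q=q[(abs(q[:,2]-zt)<.006)]; print(q.max(0)-q.min(0))
# fan rim
z=W[...,2]; m=(abs(z-0.154)<0.006); p=W[m]; d=p[np.hypot(*(p[:,:2]-ray_plane(f,214,237,.154)[:2]).T)>0.1]
d=d[np.hypot(*(d[:,:2]-ray_plane(f,214,237,.154)[:2]).T)<0.14]
(cx,cy),r=cv2.minEnclosingCircle(d[:,:2].astype(np.float32)); print('rim',cx,cy,r)
# tray
hsv=cv2.cvtColor(f['pixels'],cv2.COLOR_BGR2HSV); m=cv2.inRange(hsv,(5,60,80),(25,255,255)); m[:,:345]=0;m[:150]=0;m[290:]=0;m[:,440:]=0
m=cv2.morphologyEx(m,cv2.MORPH_CLOSE,np.ones((9,9)))
c=max(cv2.findContours(m,0,2)[0],key=cv2.contourArea); rc=cv2.minAreaRect(c); b=cv2.boxPoints(rc); print(b)
P=np.array([ray_plane(f,u,v,.036) for u,v in b]); print(P.round(4), P.mean(0)); print([np.linalg.norm(P[i]-P[i-1]).round(4) for i in range(4)])
a=W[160:280,350:440]; mm=(abs(a[...,2]-.036)<.006); q=a[mm]; r=cv2.minAreaRect(q[:,:2].astype(np.float32)); print('tray depth',r)
for n_,ff in(('t',f),('s',g)):
  cr=ff['pixels'][150:320,100:300] if n_=='t' else ff['pixels'][150:320,260:480]
  cv2.imwrite(f'pics/crop_{n_}.png',cv2.resize(cr,None,fx=3,fy=3,interpolation=2))
```

```text
top [202 225  21  21 342] [212.  235.3] [0.481  0.2025 0.2065] [0.042 0.042 0.02 ] [0.4816 0.2038 0.201 ]
scene [  17    0  149   34 1237] [98.3 17.8] [ 0.3084 -1.0546  0.2067] [0.291 0.776 0.035] [ 0.1825 -1.4253  0.2075]
scene [407  78  12  16 109] [413.6  86.2] [0.0173 0.0673 0.2029] [0.037 0.013 0.035] [0.0185 0.0671 0.2074]
scene [349 102  42  15 279] [370.  110.4] [0.2284 0.0778 0.216 ] [0.033 0.096 0.026] [0.226  0.0714 0.2116]
scene [337 174  23  20 357] [348.  183.8] [0.4886 0.212  0.2043] [0.039 0.04  0.019] [0.483  0.2088 0.1999]
look [0.4367 0.4116 0.0622]
[0.04816889 0.0497282  0.01044756]
look [0.3511 0.3703 0.0366]
[0.031519   0.03107009 0.00984824]
rim 0.48164206743240356 0.2042267918586731 0.1256125122308731
[[357.47064 172.06816]
 [419.72845 165.75215]
 [430.26044 269.56775]
 [368.00262 275.8838 ]]
[[ 0.6495 -0.1407  0.036 ]
 [ 0.6654 -0.3008  0.036 ]
 [ 0.4025 -0.314   0.036 ]
 [ 0.3878 -0.1589  0.036 ]] [ 0.52629725 -0.22861426  0.036     ]
[np.float64(0.2623), np.float64(0.1609), np.float64(0.2632), np.float64(0.1558)]
tray depth ((0.5273072719573975, -0.23081786930561066), (0.2605936825275421, 0.1524903029203415), 4.051270008087158)
```

Run:
```python
import cv2
for n in 'ts': print(cv2.imread(f'pics/crop_{n}.png').shape)
```

```text
(510, 600, 3)
(510, 660, 3)
```

View pics/crop_s.png

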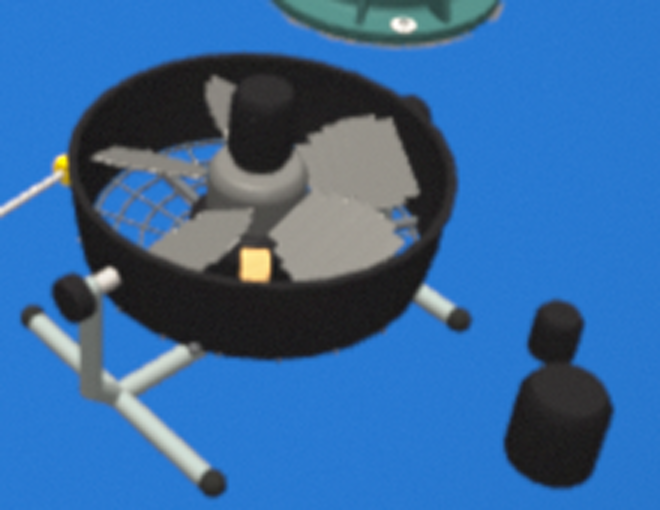

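View pics/crop_t.png

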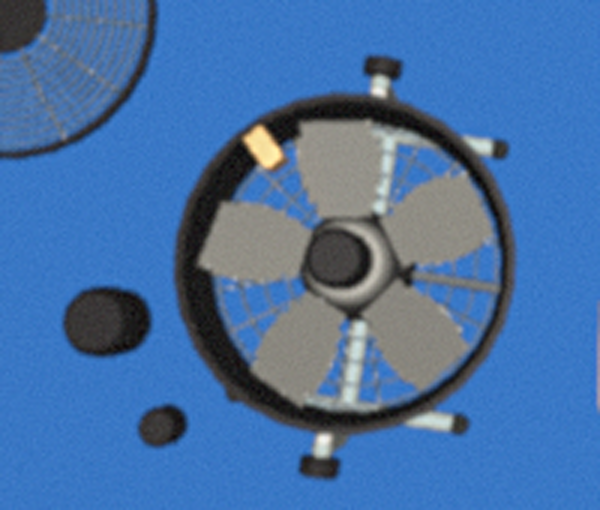

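The crops confirm the choice. The nut on the hub (about 43 mm across, top at z = 0.2065) is the middle-sized one; the bench caps measure about 52 and 31 mm. Its axis agrees with the rim centre (0.4816, 0.204).

```bash
cat >> h.py <<'E'
from scipy.spatial.transform import Rotation as Ro
def st(target=None):
    o=monitor.get_obs(); R=Ro.from_quat(o['eef_rot']).as_matrix(); p=o['tool_pos']
    psi=np.arctan2(R[1,0],R[0,0])
    print('t',round(o['clock'],2),'p',p.round(4),'psi',round(psi,3),'q',np.round(o['q'],2),'F',o['contact_force'].round(2),'M',o['moment'].round(3),'w',round(o['width']*87.8,2), 'Ftool',(R.T@o['contact_force']).round(2),'tilt z',R[:,2].round(4))
    if target is not None: print('delta mm tool', (R.T@(np.array(target)-p)*1000).round(1))
E
python3 - <<'E'
from h import *
st((.4815,.204,.27))
f=dict(np.load('top1.npz')); W=cloud(f)
m=(W[...,2]>.203)&(W[...,2]<.212)&(abs(W[...,0]-.48)<.04)&(abs(W[...,1]-.204)<.04)
c=max(cv2.findContours(m.astype(np.uint8),0,2)[0],key=cv2.contourArea); (u,v),r=cv2.minEnclosingCircle(c); print(u,v,r,ray_plane(f,u,v,.2065),W[m].mean(0))
E
```

```text
t 0.1 p [ 0.2482 -0.5456  0.2439] psi 0.427 q [-1.26  0.36  1.51  0.    1.27 -0.12] F [-0.63  0.38  0.14] M [-0.062 -0.02   0.039] w 87.8 Ftool [-0.42 -0.61 -0.14] tilt z [-5.0e-04  1.6e-03 -1.0e+00]
delta mm tool [ 522.7 -585.8  -25. ]
211.5 235.1666717529297 9.501562118530273 [0.48077595 0.20362052 0.2065    ] [0.48107476 0.20365055 0.20706113]
```

Emit:
{"api": "step_arm", "payload": {"deltas": [[[15,-16,-10],-0.07,87.8],[[43,-48,-25],-0.2,87.8],[[72,-81,-25],-0.34,87.8],[[101,-113,-25],-0.48,87.8],[[130,-146,-25],-0.62,87.8],[[159,-178,-25],-0.76,87.8],[[188,-211,-25],-0.9,87.8],[[217,-244,-25],-1.04,87.8]], "squeeze": 3}}

```text
clock: 0.9
tool_pos: [0.3448, -0.2324, 0.2695]
eef_rot: [0.741, 0.671, 0.0, -0.0]
contact_force: [1.0, 0.5, 0.1]
width: 1.003
```

```bash
python3 -c "
from h import *
st((.4813,.204,.27))"
```

```text
t 0.9 p [ 0.3448 -0.2324  0.2695] psi 1.472 q [-0.76  0.06  1.84  0.    1.24 -0.66] F [1.01 0.54 0.14] M [-0.076 -0.003 -0.034] w 88.04 Ftool [ 0.64  0.95 -0.14] tilt z [-2.e-04  4.e-04 -1.e+00]
delta mm tool [ 4.477e+02  9.280e+01 -4.000e-01]
```

Emit:
{"api": "step_arm", "payload": {"deltas": [[[30,6,0],-0.14,87.8],[[70,14,0],-0.28,87.8],[[110,23,0],-0.42,87.8],[[155,32,0],-0.56,87.8],[[200,41,0],-0.7,87.8],[[245,51,0],-0.84,87.8],[[290,60,0],-0.98,87.8],[[330,68,0],-1.12,87.8]]}}

```text
clock: 1.7
tool_pos: [0.4468, 0.0892, 0.2696]
eef_rot: [0.271, 0.963, 0.0, -0.0]
contact_force: [0.4, -0.5, 0.5]
width: 0.995
```

```bash
python3 -c "
from h import *
st((.4813,.204,.27))"
```

```text
t 1.7 p [0.4468 0.0892 0.2696] psi 2.593 q [ 0.05  0.12  1.77  0.    1.25 -0.98] F [ 0.39 -0.48  0.45] M [-0.001 -0.134  0.043] w 87.34 Ftool [-0.58 -0.21 -0.45] tilt z [-1.e-04  2.e-04 -1.e+00]
delta mm tool [ 30.4 116.   -0.4]
```

Emit:
{"api": "step_arm", "payload": {"deltas": [[[8,30,0],-0.14,87.8],[[16,62,0],-0.28,87.8],[[24,92,0],-0.42,87.8],[[28,108,0],-0.56,87.8],[[30,116,0],-0.7,87.8],[[30,116,0],-0.84,87.8],[[30,116,0],-0.98,87.8],[[30,116,0],-1.12,87.8]]}}

```text
clock: 2.5
tool_pos: [0.482, 0.2015, 0.2692]
eef_rot: [-0.282, 0.959, 0.0, -0.001]
contact_force: [0.1, 0.0, -0.4]
width: 0.994
```

Emit:
{"api": "step_arm", "payload": {"deltas": [[[0,0,0],-0.14,87.8],[[0,0,0],-0.28,87.8],[[0,0,0],-0.42,87.8],[[0,0,0],-0.56,87.8],[[0,0,0],-0.7,87.8],[[0,0,0],-0.75,87.8],[[0,0,0],-0.75,87.8]]}}

```text
clock: 3.2
tool_pos: [0.4821, 0.2013, 0.2693]
eef_rot: [-0.611, 0.791, 0.0, -0.0]
contact_force: [-0.3, -0.6, 0.2]
width: 1.001
```

```bash
python3 -c "
from h import *
st((.4813,.204,.1935))
for n in('scene','top'):
    f=grab_frame(n); cv2.imwrite(f'pics/{n}2.png',f['pixels'])
cv2.imwrite('pics/s2c.png',cv2.resize(cv2.imread('pics/scene2.png')[80:280,240:480],None,fx=3,fy=3))
"
```

```text
t 3.2 p [0.4821 0.2013 0.2693] psi -1.826 q [ 0.26  0.22  1.64  0.    1.28 -2.62] F [-0.27 -0.62  0.21] M [ 0.107 -0.074 -0.016] w 87.87 Ftool [ 0.66  0.1  -0.21] tilt z [-9.e-04 -1.e-04 -1.e+00]
delta mm tool [-2.5  1.4 75.8]
```

View pics/s2c.png

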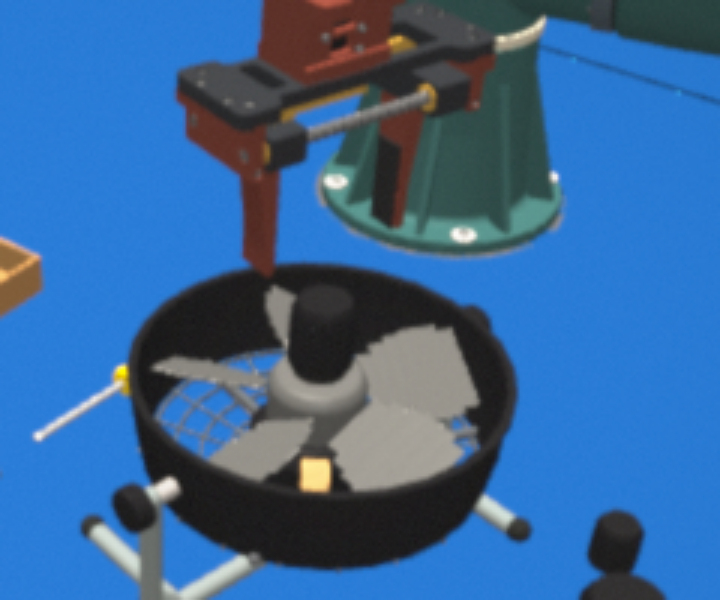

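Emit:
{"api": "step_arm", "payload": {"deltas": [[[-2.5,1.4,20],0,87.8],[[-2.5,1.4,40],0,87.8],[[-2.5,1.4,56],0,87.8],[[-2.5,1.4,68],0,75],[[-2.5,1.4,75.5],0,60],[[-2.5,1.4,75.5],0,52],[[-2.5,1.4,75.5],0,52]], "squeeze": 3}}

```text
clock: 4.0
tool_pos: [0.482, 0.2042, 0.1945]
eef_rot: [-0.611, 0.792, -0.0, 0.0]
contact_force: [0.8, 0.1, 0.1]
width: 0.675
```

```bash
python3 -c "
from h import *
st((.4813,.204,.1935))
for n in('scene','top'):
    f=grab_frame(n); cv2.imwrite(f'pics/{n}3.png',f['pixels'])
cv2.imwrite('pics/s3c.png',cv2.resize(cv2.imread('pics/scene3.png')[80:280,240:480],None,fx=3,fy=3))
cv2.imwrite('pics/t3c.png',cv2.resize(cv2.imread('pics/top3.png')[150:320,120:320],None,fx=3,fy=3))
"
```

```text
t 4.0 p [0.482  0.2042 0.1945] psi -1.827 q [ 0.27  0.3   1.74  0.    1.1  -2.62] F [0.77 0.12 0.15] M [ 0.185 -0.06   0.011] w 59.22 Ftool [-0.31 -0.72 -0.15] tilt z [ 5.e-04  2.e-04 -1.e+00]
delta mm tool [0.4 0.6 1. ]
```

View pics/s3c.png

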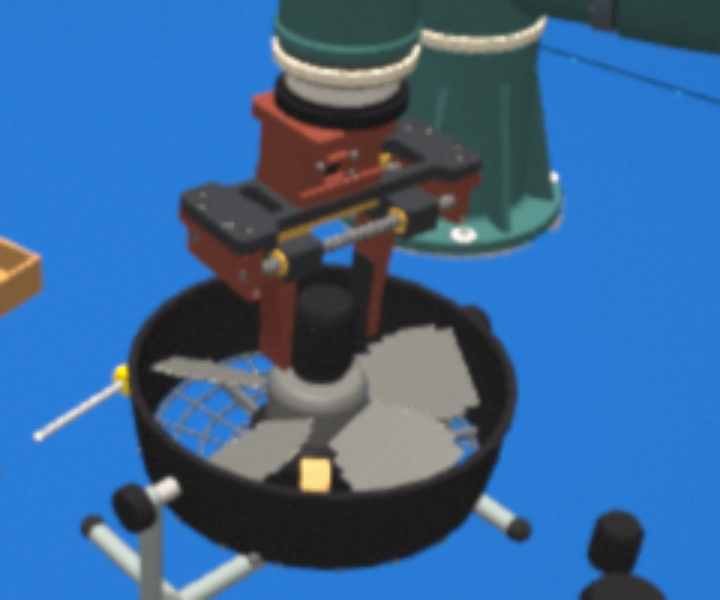

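The fingers straddle the nut. Next I close gently and check the sideways force.

Emit:
{"api": "step_arm", "payload": {"deltas": [[[0,0,0.5],0,50],[[0,0,0.5],0,46],[[0,0,0.5],0,42],[[0,0,0.5],0,40],[[0,0,0.5],0,40]], "squeeze": 3}}

```text
clock: 4.6
tool_pos: [0.4804, 0.2046, 0.1939]
eef_rot: [-0.611, 0.791, 0.001, -0.001]
contact_force: [-4.3, 2.3, 4.4]
width: 0.504
```

```bash
python3 -c "
from h import *
st()"
```

```text
t 4.6 p [0.4804 0.2046 0.1939] psi -1.827 q [ 0.27  0.3   1.74  0.    1.1  -2.62] F [-4.31  2.34  4.35] M [0.562 0.774 0.046] w 44.25 Ftool [-1.18  4.77 -4.34] tilt z [-2.2e-03  9.0e-04 -1.0e+00]
```

Emit:
{"api": "step_arm", "payload": {"deltas": [[[0,0.8,-0.3],0,40],[[-0.3,1.6,-0.5],0,40],[[-0.3,1.6,-0.5],0,40],[[-0.3,1.6,-0.5],0,40]], "squeeze": 3}}

```text
clock: 5.0
tool_pos: [0.4803, 0.2047, 0.1941]
eef_rot: [-0.611, 0.791, -0.0, -0.0]
contact_force: [-1.2, -0.2, -1.1]
width: 0.503
```

```bash
python3 -c "
from h import *
st()"
```

```text
t 5.0 p [0.4803 0.2047 0.1941] psi -1.826 q [ 0.27  0.3   1.74 -0.    1.1  -2.62] F [-1.2  -0.21 -1.09] M [ 0.107  0.156 -0.013] w 44.19 Ftool [0.5  1.11 1.09] tilt z [-0.e+00 -2.e-04 -1.e+00]
```

Emit:
{"api": "step_arm", "payload": {"deltas": [[[0,0.4,0],0,40],[[0,0.4,0],0,40],[[0,0.4,0],0,40]], "squeeze": 30}}

```text
clock: 5.3
tool_pos: [0.4802, 0.2047, 0.1942]
eef_rot: [-0.611, 0.791, -0.0, 0.0]
contact_force: [1.3, -1.5, -0.7]
width: 0.499
```

Emit:
{"api": "step_arm", "payload": {"deltas": [[[0,0,-0.05],0.05,40],[[0,0,-0.1],0.1,40],[[0,0,-0.2],0.15,40],[[0,0,-0.25],0.2,40],[[0,0,-0.25],0.2,40]]}}

```text
clock: 5.8
tool_pos: [0.4803, 0.2051, 0.1947]
eef_rot: [-0.529, 0.849, -0.0, 0.001]
contact_force: [0.8, 0.2, -0.3]
width: 0.498
```

```bash
python3 -c "
from h import *
st()"
```

```text
t 5.8 p [0.4803 0.2051 0.1947] psi -2.027 q [ 0.27  0.3   1.74  0.    1.1  -2.41] F [ 0.79  0.24 -0.26] M [ 0.095 -0.091 -0.037] w 43.7 Ftool [-0.56 -0.6   0.26] tilt z [ 1.e-03  5.e-04 -1.e+00]
```

Emit:
{"api": "step_arm", "payload": {"deltas": [[[0,0,-0.1],0.06,40],[[0,0,-0.2],0.12,40],[[0,0,-0.3],0.18,40],[[0,0,-0.4],0.24,40],[[0,0,-0.5],0.3,40],[[0,0,-0.5],0.3,40]]}}

```text
clock: 6.4
tool_pos: [0.4804, 0.2051, 0.1954]
eef_rot: [-0.397, 0.918, -0.0, 0.001]
contact_force: [0.5, -0.7, 2.2]
width: 0.497
```

```bash
python3 -c "
from h import *
st()"
```

```text
t 6.4 p [0.4804 0.2051 0.1954] psi -2.326 q [ 0.27  0.3   1.74  0.    1.1  -2.12] F [ 0.5  -0.68  2.2 ] M [ 0.173 -0.175 -0.051] w 43.61 Ftool [ 0.15 -0.84 -2.2 ] tilt z [ 1.2e-03  5.0e-04 -1.0e+00]
```

Emit:
{"api": "step_arm", "payload": {"deltas": [[[0,0,-0.3],0.06,40],[[0,0,-0.4],0.12,40],[[0,0,-0.5],0.18,40],[[0,0,-0.65],0.24,40],[[0,0,-0.8],0.3,40],[[0,0,-0.8],0.3,40]]}}

```text
clock: 7.0
tool_pos: [0.48, 0.205, 0.196]
eef_rot: [-0.256, 0.967, 0.0, 0.0]
contact_force: [-0.5, -0.0, 1.9]
width: 0.5
```

```bash
python3 -c "
from h import *
st()"
```

```text
t 7.0 p [0.48  0.205 0.196] psi -2.625 q [ 0.27  0.3   1.74  0.    1.1  -1.82] F [-0.51 -0.04  1.9 ] M [ 0.123 -0.111  0.009] w 43.86 Ftool [ 0.46  0.22 -1.9 ] tilt z [ 6.e-04  4.e-04 -1.e+00]
```

Emit:
{"api": "step_arm", "payload": {"deltas": [[[0,0,-0.3],0.06,40],[[0,0,-0.45],0.12,40],[[0,0,-0.6],0.19,40],[[0,0,-0.75],0.26,40],[[0,0,-0.9],0.33,40],[[0,0,-1.05],0.4,40],[[0,0,-1.05],0.4,40]]}}

```text
clock: 7.7
tool_pos: [0.4795, 0.2049, 0.1966]
eef_rot: [-0.059, 0.998, 0.0, -0.0]
contact_force: [-0.7, 0.5, -1.2]
width: 0.495
```

```bash
python3 -c "
from h import *
st()"
```

```text
t 7.7 p [0.4795 0.2049 0.1966] psi -3.024 q [ 0.27  0.3   1.74  0.    1.11 -1.42] F [-0.67  0.47 -1.23] M [ 0.088 -0.116 -0.039] w 43.5 Ftool [0.61 0.54 1.23] tilt z [-6.e-04  0.e+00 -1.e+00]
```

Emit:
{"api": "step_arm", "payload": {"deltas": [[[0,0,0],0.07,40],[[0,0,0],0.14,40],[[0,0,-0.1],0.21,40],[[0,0,-0.25],0.28,40],[[0,0,-0.35],0.34,40],[[0,0,-0.5],0.4,40],[[0,0,-0.5],0.4,40]]}}

```text
clock: 8.4
tool_pos: [0.4795, 0.205, 0.1972]
eef_rot: [0.14, 0.99, 0.0, -0.0]
contact_force: [-1.0, 0.2, -0.2]
width: 0.503
```

```bash
python3 -c "
from h import *
st()"
```

```text
t 8.4 p [0.4795 0.205  0.1972] psi 2.86 q [ 0.27  0.3   1.74  0.    1.11 -1.02] F [-0.99  0.15 -0.24] M [ 0.084 -0.097 -0.056] w 44.12 Ftool [ 0.99 -0.13  0.24] tilt z [-5.e-04  2.e-04 -1.e+00]
```

Emit:
{"api": "step_arm", "payload": {"deltas": [[[0,0,-0.1],0.07,40],[[0,0,-0.2],0.14,40],[[0,0,-0.3],0.21,40],[[0,0,-0.4],0.28,40],[[0,0,-0.5],0.34,40],[[0,0,-0.6],0.4,40],[[0,0,-0.6],0.4,40]]}}

```text
clock: 9.1
tool_pos: [0.4799, 0.2054, 0.1981]
eef_rot: [0.334, 0.942, 0.001, -0.0]
contact_force: [-1.2, 2.1, 1.9]
width: 0.504
```

```bash
python3 -c "
from h import *
st()"
```

```text
t 9.1 p [0.4799 0.2054 0.1981] psi 2.46 q [ 0.27  0.3   1.73  0.    1.11 -0.62] F [-1.24  2.12  1.94] M [ 0.424 -0.044  0.043] w 44.23 Ftool [ 2.3   0.86 -1.94] tilt z [ 3.e-04  1.e-03 -1.e+00]
```

Emit:
{"api": "step_arm", "payload": {"deltas": [[[0.3,0.2,-0.3],0.07,40],[[0.5,0.3,-0.45],0.14,40],[[0.5,0.3,-0.6],0.21,40],[[0.5,0.3,-0.7],0.28,40],[[0.5,0.3,-0.8],0.34,40],[[0.5,0.3,-0.9],0.4,40],[[0.5,0.3,-0.9],0.4,40]]}}

```text
clock: 9.8
tool_pos: [0.4803, 0.2055, 0.1993]
eef_rot: [0.515, 0.857, 0.0, 0.001]
contact_force: [0.8, 0.1, 3.4]
width: 0.501
```

```bash
python3 -c "
from h import *
st()"
```

```text
t 9.8 p [0.4803 0.2055 0.1993] psi 2.06 q [ 0.27  0.3   1.73 -0.    1.11 -0.22] F [0.82 0.15 3.37] M [ 0.086 -0.139 -0.049] w 44.02 Ftool [-0.26  0.8  -3.36] tilt z [ 1.4e-03  3.0e-04 -1.0e+00]
```

Emit:
{"api": "step_arm", "payload": {"deltas": [[[0,0,-0.5],0.05,40],[[0,0,-0.7],0.12,40],[[0,0,-0.85],0.19,40],[[0,0,-1.0],0.26,40],[[0,0,-1.15],0.33,40],[[0,0,-1.3],0.4,40],[[0,0,-1.3],0.4,40]]}}

```text
clock: 10.5
tool_pos: [0.4804, 0.2054, 0.2005]
eef_rot: [0.675, 0.738, 0.001, 0.001]
contact_force: [1.2, 0.4, 3.1]
width: 0.5
```

```bash
python3 -c "
from h import *
st()"
```

```text
t 10.5 p [0.4804 0.2054 0.2005] psi 1.66 q [ 0.27  0.29  1.73 -0.    1.11  0.18] F [1.2  0.36 3.07] M [-0.017 -0.261  0.009] w 43.94 Ftool [ 0.25  1.23 -3.07] tilt z [ 1.5e-03  1.0e-04 -1.0e+00]
```

Emit:
{"api": "step_arm", "payload": {"deltas": [[[0,0.2,-0.4],0.05,40],[[0,0.3,-0.7],0.12,40],[[0,0.3,-0.9],0.19,40],[[0,0.3,-1.1],0.26,40],[[0,0.3,-1.3],0.33,40],[[0,0.3,-1.5],0.4,40],[[0,0.3,-1.5],0.4,40]]}}

```text
clock: 11.2
tool_pos: [0.4795, 0.2054, 0.2013]
eef_rot: [0.808, 0.589, -0.0, -0.0]
contact_force: [1.0, 0.3, 0.4]
width: 0.501
```

```bash
python3 -c "
from h import *
st()"
```

```text
t 11.2 p [0.4795 0.2054 0.2013] psi 1.26 q [0.27 0.29 1.73 0.   1.12 0.58] F [0.95 0.32 0.36] M [ 0.089 -0.036 -0.001] w 43.95 Ftool [ 0.59  0.81 -0.36] tilt z [-9.e-04 -1.e-04 -1.e+00]
```

Emit:
{"api": "step_arm", "payload": {"deltas": [[[0,0,-0.2],0.09,40],[[0,0,-0.4],0.18,40],[[0,0,-0.6],0.27,40],[[0,0,-0.8],0.36,40],[[0,0,-1.0],0.44,40],[[0,0,-1.1],0.52,40],[[0,0,-1.2],0.6,40],[[0,0,-1.2],0.6,40]]}}

```text
clock: 12.0
tool_pos: [0.4798, 0.2052, 0.2026]
eef_rot: [0.946, 0.324, -0.0, 0.0]
contact_force: [-0.9, -0.8, -0.4]
width: 0.502
```

```bash
python3 -c "
from h import *
st()"
```

```text
t 12.0 p [0.4798 0.2052 0.2026] psi 0.66 q [ 0.27  0.29  1.73 -0.    1.12  1.18] F [-0.92 -0.77 -0.41] M [-0.1   -0.078  0.011] w 44.07 Ftool [-1.2   0.04  0.41] tilt z [-5.e-04 -5.e-04 -1.e+00]
```

Emit:
{"api": "step_arm", "payload": {"deltas": [[[0,0,-0.2],0.1,40],[[0,0,-0.4],0.2,40],[[0,0,-0.7],0.3,40],[[0,0,-1.2],0.3,40],[[0,0,-1.8],0.3,40],[[0,0,-2.4],0.3,40]]}}

```text
clock: 12.6
tool_pos: [0.4796, 0.2055, 0.2051]
eef_rot: [0.984, 0.179, -0.0, -0.0]
contact_force: [0.7, -0.4, -0.9]
width: 0.496
```

```bash
python3 -c "
from h import *
st()"
```

```text
t 12.6 p [0.4796 0.2055 0.2051] psi 0.36 q [0.27 0.29 1.73 0.   1.13 1.48] F [ 0.7  -0.45 -0.94] M [0.074 0.011 0.016] w 43.51 Ftool [0.5  0.67 0.94] tilt z [-6.e-04  0.e+00 -1.e+00]
```

Emit:
{"api": "step_arm", "payload": {"deltas": [[[0,0,-0.7],0,40],[[0,0,-1.4],0,40],[[0,0,-2.1],0,40],[[0,0,-2.1],0,40]]}}

```text
clock: 13.0
tool_pos: [0.48, 0.2055, 0.2074]
eef_rot: [0.984, 0.178, 0.0, -0.0]
contact_force: [-0.2, -0.3, 0.0]
width: 0.499
```

```bash
python3 -c "
from h import *
st()"
```

```text
t 13.0 p [0.48   0.2055 0.2074] psi 0.357 q [0.27 0.29 1.72 0.   1.13 1.49] F [-0.21 -0.31  0.01] M [-0.044  0.006  0.019] w 43.84 Ftool [-0.3   0.22 -0.01] tilt z [ 2.e-04  2.e-04 -1.e+00]
```

Raised about 4.8 mm with no resistance, so it looks free. I keep lifting slowly.

Emit:
{"api": "step_arm", "payload": {"deltas": [[[0,0,-1],0,40],[[0,0,-2.5],0,40],[[0,0,-4],0,40],[[0,0,-5.5],0,40]]}}

```text
clock: 13.4
tool_pos: [0.4799, 0.2055, 0.213]
eef_rot: [0.984, 0.177, 0.0, -0.0]
contact_force: [-0.2, -0.4, -1.1]
width: 0.499
```

```bash
python3 -c "
from h import *
st()"
```

```text
t 13.4 p [0.4799 0.2055 0.213 ] psi 0.357 q [0.27 0.28 1.72 0.   1.14 1.49] F [-0.16 -0.36 -1.11] M [0.022 0.04  0.017] w 43.8 Ftool [-0.28  0.29  1.11] tilt z [ 0.e+00  1.e-04 -1.e+00]
```

Emit:
{"api": "step_arm", "payload": {"deltas": [[[0,0,-6],0,40],[[0,0,-14],0,40],[[0,0,-22],0,40],[[0,0,-32],0,40],[[0,0,-42],0,40],[[0,0,-52],0,40],[[0,0,-60],0,40],[[0,0,-60],0,40]]}}

```text
clock: 14.2
tool_pos: [0.4807, 0.2057, 0.2743]
eef_rot: [0.984, 0.177, 0.001, -0.0]
contact_force: [-0.1, -0.4, -1.8]
width: 0.502
```

```bash
python3 -c "
from h import *
c,s=np.cos(np.radians(4.05)),np.sin(np.radians(4.05))
B=np.array([.5273,-.2308]); w=B+np.array([[c,-s],[s,c]])@np.array([-.076,0]); print('bay?',w)
st((*w,.26))
for n in('scene','top'):
    f=grab_frame(n); cv2.imwrite(f'pics/{n}4.png',f['pixels'])
cv2.imwrite('pics/s4c.png',cv2.resize(cv2.imread('pics/scene4.png')[40:240,240:480],None,fx=3,fy=3))
f=dict(np.load('top1.npz'));I=f['pixels'].copy()
for d in((0,0),(.05,0),(-.05,0),(0,.071),(0,-.071)):
  p=w+np.array([[c,-s],[s,c]])@np.array(d); u,v=proj(f,(*p,.004)); cv2.circle(I,(int(round(u)),int(round(v))),1,(255,0,0),-1)
cv2.imwrite('pics/tray.png',cv2.resize(I[150:300,330:460],None,fx=4,fy=4,interpolation=2))
"
```

```text
bay? [ 0.45148979 -0.23616765]
t 14.2 p [0.4807 0.2057 0.2743] psi 0.357 q [0.27 0.22 1.64 0.   1.28 1.49] F [-0.12 -0.41 -1.8 ] M [ 0.058 -0.02   0.058] w 44.07 Ftool [-0.26  0.34  1.8 ] tilt z [ 2.5e-03  8.0e-04 -1.0e+00]
delta mm tool [-181.8  403.9   13.9]
```

View pics/s4c.png

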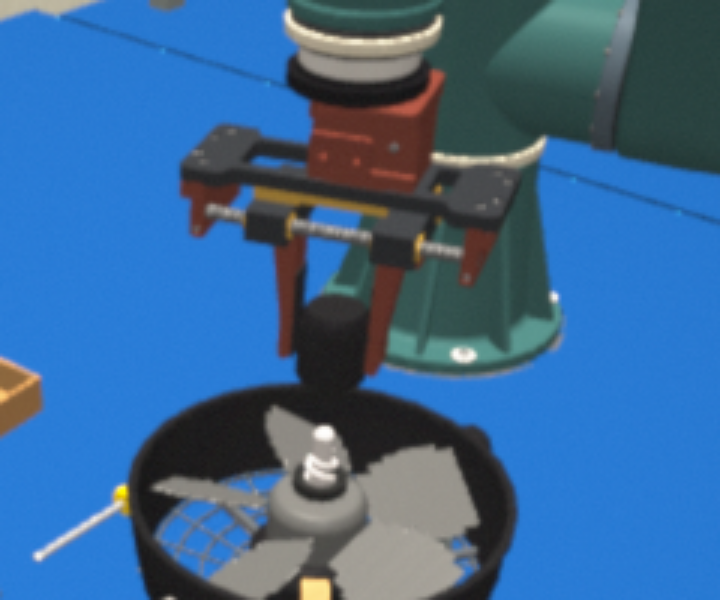

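View pics/tray.png

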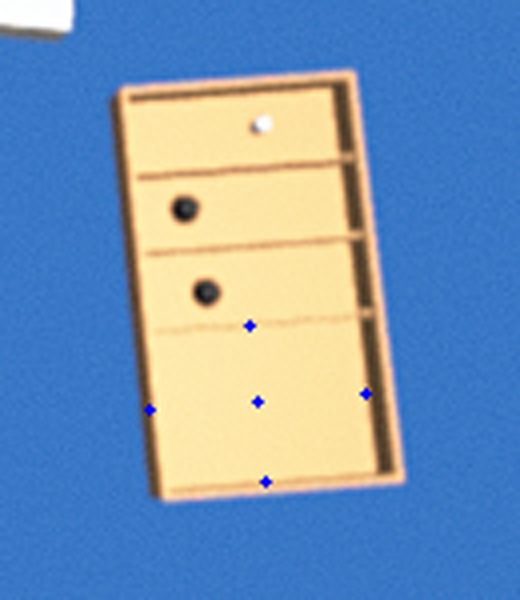

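The nut is clear of the stub: the crop shows the bare stub at about (323,460) and the nut upright in the fingers at (335,340). The bay centre dot sits in the wide bay. Now I carry it over.

Emit:
{"api": "step_arm", "payload": {"deltas": [[[-9,20,0],0.03,40],[[-25,55,0],0.07,40],[[-43,95,0],0.12,40],[[-61,135,0],0.17,40],[[-79,175,0],0.21,40],[[-97,215,0],0.25,40],[[-115,255,0],0.29,40],[[-131,290,0],0.29,40]]}}

```text
clock: 15.1
tool_pos: [0.4577, -0.1139, 0.2723]
eef_rot: [0.999, 0.033, -0.0, -0.0]
contact_force: [0.6, 0.4, -0.8]
width: 0.501
```

```bash
python3 -c "
from h import *
st((.4515,-.236,.26))"
```

```text
t 15.1 p [ 0.4577 -0.1139  0.2723] psi 0.065 q [-0.39  0.15  1.74 -0.    1.26  1.12] F [ 0.64  0.38 -0.82] M [0.046 0.08  0.012] w 43.96 Ftool [ 0.66 -0.34  0.82] tilt z [-8.e-04  2.e-04 -1.e+00]
delta mm tool [-14.1 121.4  12.3]
```

Emit:
{"api": "step_arm", "payload": {"deltas": [[[-4,32,0],0,40],[[-8,65,0],0,40],[[-12,95,0],0,40],[[-14,115,5],0,40],[[-14,121,20],0,40],[[-14,121,45],0,40],[[-14,121,70],0,40],[[-14,121,70],0,40]]}}

```text
clock: 15.9
tool_pos: [0.45, -0.2321, 0.1994]
eef_rot: [0.999, 0.033, -0.003, -0.002]
contact_force: [-0.5, -0.1, -0.2]
width: 0.5
```

```bash
python3 -c "
from h import *
st((.4515,-.236,.045))
f=grab_frame('scene'); cv2.imwrite('pics/s5.png',f['pixels'])
W=cloud(f); p=np.array(monitor.get_obs()['tool_pos'])
hsv=f['pixels'].max(-1)
m=(hsv<70)&(np.hypot(W[...,0]-p[0],W[...,1]-p[1])<.026)&(abs(W[...,2]-p[2])<.045)
q=W[m]; print(m.sum(),np.percentile(q[:,2],[1,5,50,95,99])); v,u=np.nonzero(m); print(u.min(),u.max(),v.min(),v.max())
u0,v0=map(int,proj(f,p)); print(u0,v0); cv2.imwrite('pics/s5c.png',cv2.resize(f['pixels'][v0-70:v0+70,u0-90:u0+90],None,fx=4,fy=4,interpolation=2))
"
```

```text
t 15.9 p [ 0.45   -0.2321  0.1994] psi 0.066 q [-0.61  0.28  1.76  0.    1.11  0.89] F [-0.49 -0.1  -0.21] M [ 0.007  0.009 -0.   ] w 43.88 Ftool [-0.49  0.06  0.22] tilt z [-0.0063  0.0044 -1.    ]
delta mm tool [  2.1   4.7 154.3]
330 [0.16767528 0.16993601 0.20337945 0.22835714 0.23463606]
203 223 88 124
212 107
```

View pics/s5c.png

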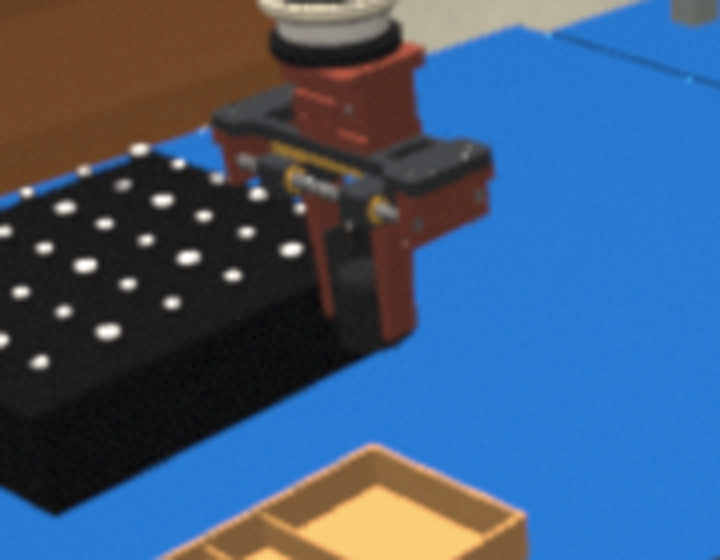

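Emit:
{"api": "step_arm", "payload": {"deltas": [[[1,2,15],0,40],[[2,4.5,40],0,40],[[2,4.5,65],0,40],[[2,4.5,90],0,40],[[2,4.5,110],0,40],[[2,4.5,125],0,40],[[2,4.5,135],0,40],[[2,4.5,140],0,40]]}}

```text
clock: 16.75
tool_pos: [0.4553, -0.2382, 0.0628]
eef_rot: [0.999, 0.033, 0.0, 0.0]
contact_force: [0.2, -0.2, -0.2]
width: 0.498
```

```bash
python3 -c "
from h import *
st((.4515,-.236,.037))
f=grab_frame('scene'); st(); p=monitor.get_obs()['tool_pos']
u0,v0=map(int,proj(f,p)); cv2.imwrite('pics/s6c.png',cv2.resize(f['pixels'][v0-70:v0+70,u0-90:u0+90],None,fx=4,fy=4,interpolation=2))
"
```

```text
t 16.75 p [ 0.4553 -0.2382  0.0628] psi 0.067 q [-0.62  0.48  1.88  0.    0.78  0.89] F [ 0.21 -0.22 -0.2 ] M [ 0.041  0.003 -0.014] w 43.75 Ftool [0.2  0.23 0.2 ] tilt z [ 3.e-04 -2.e-04 -1.e+00]
delta mm tool [-3.7 -2.5 25.8]
t 16.8 p [ 0.4551 -0.2381  0.0624] psi 0.067 q [-0.62  0.48  1.88  0.    0.78  0.89] F [-0.52 -0.42 -1.4 ] M [-0.003 -0.044  0.017] w 43.95 Ftool [-0.54  0.39  1.4 ] tilt z [-1.e-04  2.e-04 -1.e+00]
```

View pics/s6c.png

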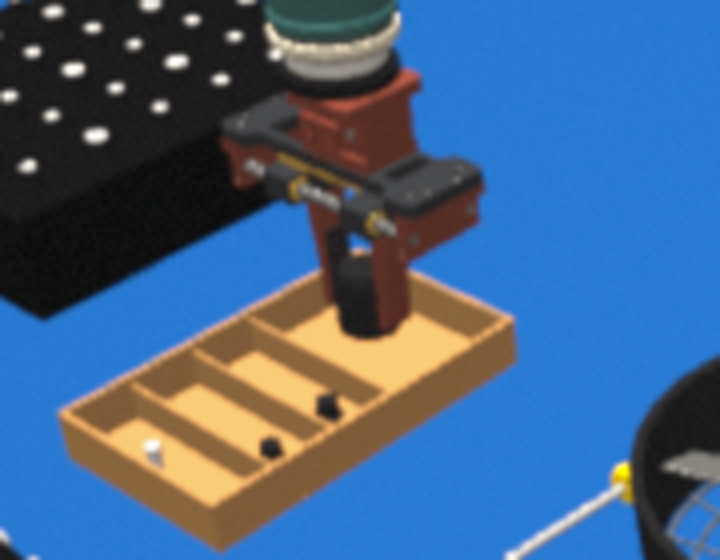

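The nut hangs in the wide bay at about (365,310) in the crop, about 25 mm above the floor. I lower it the rest of the way slowly.

Emit:
{"api": "step_arm", "payload": {"deltas": [[[-2,-1.5,5],0,40],[[-3,-2,10],0,40],[[-3,-2,15],0,40],[[-3,-2,18],0,40],[[-3,-2,20],0,40],[[-3,-2,21.5],0,40],[[-3,-2,22],0,40],[[-3,-2,22],0,40]]}}

```text
clock: 17.6
tool_pos: [0.4518, -0.2362, 0.0407]
eef_rot: [0.999, 0.033, 0.0, -0.0]
contact_force: [-0.3, 1.0, 0.6]
width: 0.498
```

```bash
python3 -c "
from h import *
st((.4515,-.236,.037))"
```

```text
t 17.6 p [ 0.4518 -0.2362  0.0407] psi 0.067 q [-0.62  0.51  1.9   0.    0.73  0.89] F [-0.33  0.96  0.6 ] M [ 0.026  0.011 -0.026] w 43.69 Ftool [-0.26 -0.98 -0.6 ] tilt z [-0.e+00  1.e-04 -1.e+00]
delta mm tool [-0.2 -0.3  3.7]
```

Emit:
{"api": "step_arm", "payload": {"deltas": [[[0,0,0.5],0,40],[[0,0,1],0,40],[[0,0,1.5],0,40],[[0,0,2],0,40],[[0,0,2],0,40]]}}

```text
clock: 18.1
tool_pos: [0.4516, -0.2362, 0.0387]
eef_rot: [0.999, 0.033, -0.0, -0.0]
contact_force: [0.0, -0.9, 0.0]
width: 0.498
```

Emit:
{"api": "step_arm", "payload": {"deltas": [[[0,0,0.4],0,40],[[0,0,0.8],0,40],[[0,0,0.8],0,40]]}}

```text
clock: 18.4
tool_pos: [0.4517, -0.2362, 0.0379]
eef_rot: [0.999, 0.033, -0.0, -0.0]
contact_force: [-0.2, -0.4, -0.5]
width: 0.502
```

```bash
python3 -c "
from h import *
st()"
```

```text
t 18.4 p [ 0.4517 -0.2362  0.0379] psi 0.067 q [-0.62  0.52  1.9   0.    0.72  0.89] F [-0.22 -0.4  -0.5 ] M [ 0.049 -0.023  0.012] w 44.11 Ftool [-0.25  0.39  0.5 ] tilt z [-2.e-04  2.e-04 -1.e+00]
```

Emit:
{"api": "step_arm", "payload": {"deltas": [[[0,0,0.4],0,40],[[0,0,0.8],0,40],[[0,0,0.8],0,40]]}}

```text
clock: 18.7
tool_pos: [0.4517, -0.2362, 0.0373]
eef_rot: [0.999, 0.033, 0.0, -0.0]
contact_force: [-0.6, 1.3, 2.4]
width: 0.493
```

Emit:
{"api": "step_arm", "payload": {"deltas": [[[0,0,0.4],0,40],[[0,0,0.8],0,40],[[0,0,0.8],0,40]]}}

```text
clock: 19.0
tool_pos: [0.4517, -0.2362, 0.0372]
eef_rot: [0.999, 0.033, 0.0, 0.0]
contact_force: [-2.4, 2.6, 12.2]
width: 0.499
```

Floor contact, at the expected height. I ease off slightly and release.

Emit:
{"api": "step_arm", "payload": {"deltas": [[[0,0,-0.4],0,40],[[0,0,-0.8],0,40],[[0,0,-0.8],0,46],[[0,0,-0.8],0,52],[[0,0,-0.8],0,58],[[0,0,-0.8],0,64],[[0,0,-0.8],0,64]]}}

```text
clock: 19.7
tool_pos: [0.4517, -0.2362, 0.037]
eef_rot: [0.999, 0.033, -0.0, -0.0]
contact_force: [0.1, 0.7, -0.8]
width: 0.725
```

```bash
python3 -c "
from h import *
st()
f=grab_frame('scene'); p=monitor.get_obs()['tool_pos']
u0,v0=map(int,proj(f,p)); cv2.imwrite('pics/s7c.png',cv2.resize(f['pixels'][v0-70:v0+70,u0-90:u0+90],None,fx=4,fy=4,interpolation=2))
"
```

```text
t 19.7 p [ 0.4517 -0.2362  0.037 ] psi 0.067 q [-0.62  0.52  1.9   0.    0.72  0.89] F [ 0.06  0.66 -0.79] M [ 0.078 -0.004  0.051] w 63.69 Ftool [ 0.1  -0.65  0.79] tilt z [-2.e-04  2.e-04 -1.e+00]
```

View pics/s7c.png

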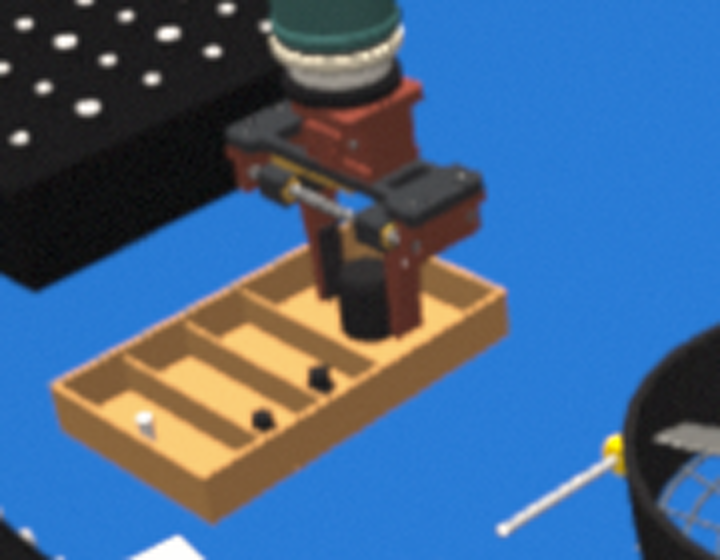

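The fingers are open on both sides and the nut at (365,300) stands upright. I retreat straight up.

Emit:
{"api": "step_arm", "payload": {"deltas": [[[0,0,-8],0,64],[[0,0,-25],0,64],[[0,0,-50],0,64],[[0,0,-85],0,64],[[0,0,-125],0,64],[[0,0,-165],0,64],[[0,0,-180],0,64],[[0,0,-180],0,64]]}}

```text
clock: 20.55
tool_pos: [0.4532, -0.2372, 0.2204]
eef_rot: [0.999, 0.033, 0.003, 0.002]
contact_force: [-0.1, 0.0, -0.4]
width: 0.729
```

```bash
python3 -c "
from h import *
st()
f=grab_frame('scene'); W=cloud(f); w=np.array([.4515,-.236]); o=dict(np.load('scene1.npz'))
m=(f['pixels'].max(-1)<80)&(np.hypot(W[...,0]-w[0],W[...,1]-w[1])<.06)&(W[...,2]<.07)
q=W[m]; print(m.sum(),np.percentile(q,[2,50,98],axis=0).round(4)); t=q[q[:,2]>.046]; print('top',t.mean(0),t[:,2].std())
d=(cv2.absdiff(f['pixels'],o['pixels']).max(-1)>40).astype(np.uint8); print(cv2.connectedComponentsWithStats(d)[2][:].tolist()[1:30:1][:8])
u0,v0=map(int,proj(f,(*w,.02))); cv2.imwrite('pics/s8c.png',cv2.resize(f['pixels'][v0-70:v0+70,u0-90:u0+90],None,fx=4,fy=4,interpolation=2))
cv2.imwrite('pics/t8.png',grab_frame('top')['pixels'])
"
```

```text
t 20.55 p [ 0.4532 -0.2372  0.2204] psi 0.067 q [-0.62  0.25  1.73  0.    1.15  0.89] F [-0.14  0.02 -0.44] M [ 0.03   0.052 -0.062] w 63.98 Ftool [-0.14 -0.03  0.44] tilt z [ 0.0052 -0.0035 -1.    ]
262 [[ 0.4401 -0.2445  0.0075]
 [ 0.4602 -0.2219  0.0369]
 [ 0.4723 -0.2125  0.0524]]
top [ 0.45469735 -0.23036017  0.0496973 ] 0.0018051154978520874
[[182, 0, 21, 11, 138], [208, 0, 10, 9, 79], [320, 0, 79, 113, 4429], [398, 0, 69, 43, 2043], [163, 4, 20, 10, 98], [172, 7, 72, 109, 3164], [169, 17, 8, 7, 48], [467, 31, 1, 3, 3]]
```

View pics/s8c.png

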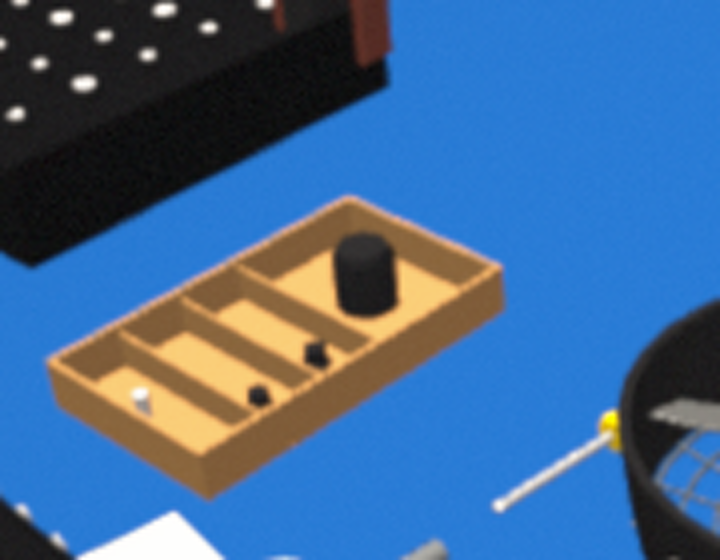

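View pics/t8.png

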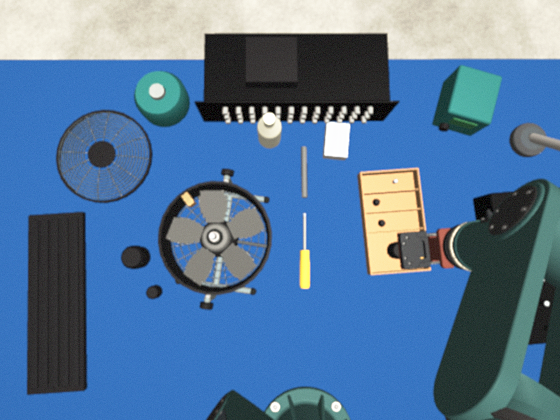

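The nut stands upright near the middle of the wide bay, with its top at z ≈ 0.05 as expected. The fan's stub is bare at top (214,237), and the bystanders are where they were. Nothing touches the robot, so I hand in.

```bash
python3 -c "
from h import *
print(close_job())"
```

```text
the job is handed in; nothing more can be done
None
```

The nut is off the fan and standing upright, open side down, in the tray's wide bay. I handed the job in at about 20.6 s of the 72 s; it reported no verdict.

- **Unscrewing:** I gripped the nut with 30 N and turned it clockwise about 4.1 rad in small steps, letting the tool climb with the thread. After the turns, wrist readings stayed below about 4 N. While first closing on the nut they reached about 6.6 N in all; I re-centred the tool before squeezing. A light lift then met no resistance, and I raised the nut about 70 mm straight up.
- **Placing:** I lowered the nut until it touched the floor of the bay. The last small step down pressed it with about 12 N, so I backed off before letting go. That force was on the tray floor through the nut, not on the stub.
- **Last checks:** Depth points on the nut's upper part average (0.455, -0.230, 0.050). That is within about 7 mm of the bay's middle and at the right height for a nut standing on the floor. In the pictures the fan, tray and other items look unmoved, judged by eye. The open gripper is about 180 mm above its release height and touches nothing.

No check failed. Depth readings from the two cameras differed by up to 5 mm on the nut's position at the start; I used the top view, and the grip needed a 2 mm sideways correction.

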